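# Set the bag sealer's two thumbwheels

### The arm

A 7-joint arm with a two-finger parallel gripper is mounted at the origin on the work surface. World frame = base frame: x ahead of the robot, y to its left, z up, the work surface at z = 0. Lengths are in m, angles in rad, forces in N, time in s.
With the tool pointing down it reaches from about 0.4 to 0.75 m from the base axis. Payload 19.5 kg.
Tool frame: the origin (TCP) lies on the mounting face of the last link; the fingertips stand 173 mm ahead of it and the grasp point (between the pads) lies 155 mm ahead of it; z points along the fingers, y is the line along which they close (so a half turn about z gives the same grasp; the last joint's range is limited). The gripper opens to 85 mm and grips with 20 to 120 N. Pads are 22 mm wide; open, the fingers measure 114 mm over their backs; the gripper's body (76 mm by 85 mm) begins 54 mm behind the grasp point. The pads swing forward as they close: fully open they stand 13 mm farther back than shut.
Start: joints at [-1.243, 0.707, -0.028, 1.485, 0.022, 0.951, -0.075], TCP at [0.208, 0.536, 0.405] pointing down, gripper open.
Joint ranges: [-2.71, 2.71], [-0.32, 2.16], [-1.57, 1.52], [0, 2.45], [-1.46, 4.6], [0, 2.02], [-2.83, 2.83]. Speed limits (rad/s): [1.89, 1.89, 2.57, 2.57, 3.01, 3.01, 3.01].

### API

Orientations are given as a rotation vector (axis times angle).
In Python, from bench import env gives the robot as it stands. The module is installed in compiled form; this text tells all that it offers.
- The arm moves only by the tool send_rows, never from a script. Its argument "commands" is a list of rows, each an object of numbers: "x", "y", "z": the shift along the world's x, y, z each as a share of 0.25 m, from -1 to 1; "ax", "ay", "az": the turn, a rotation vector about the world's x, y, z each as a share of pi rad, from -1 to 1. In form: [{"x": .., "y": .., "z": .., "ax": .., "ay": .., "az": ..}, ...]. A call has 1 to 12 rows; each row shifts and turns the commanded pose from where the row before left it; what a row does not reach is not made up. A row lasts 1/12 s, in which the tool goes at most 41.7 mm and 7.16 degrees, less where a joint would pass 70% of its speed; a pose out of reach is approached as far as the arm can. A call with a number of a shift or a turn outside -1 to 1 is refused whole. A call with a gripper value outside its range is refused whole. "gripper" is the opening, from 0 (shut) to 1 (fully open), set as the call begins (left out, the last holds). The fingers move at their own pace and stop on an object; the grip force is fixed at half the most. Time passes only in rows, so rows that do not move let the fingers close. It gives the time, the measured TCP pose, the force, the opening and the grip force at its end, in the units of the state.
- env.read_state(): the state, without advancing time (a new reading comes with each control period).
- env.get_image(name): name is "scene" or "top" or "wrist"; returns the picture (400x640x3 uint8, red, green, blue); there is no depth.
- env.get_calibration(name): a dict with "fx", "fy", "cx", "cy" (pixels), "view" (4x4, takes a point from world to camera coordinates); the wrist camera has in their place "T_tool_cam" (4x4, takes a point from camera to tool coordinates, whose origin is the TCP and whose axes are the flange's). Camera axes: x right, y up, looking along -z (the intrinsics and any distortion apply to the point x, -y, -z); pixel columns grow to the right and rows downward; lengths in m; the calibration is good to about 2 mm. The wrist camera is an equidistant fisheye: a pixel r from the principal point sees the ray r / f radians off the axis. A picture is of the moment at which its call begins: read the wrist's pose just before it. get_calibration takes no time and is no camera call.
- env.close_job(): hands the job in; it is judged then, once.
The state is a dict: "clock": time; "joint_positions": joint angles; "qd": joint speeds; "effort": joint torques, N m; "eef_pos": TCP position; "eef_rot": TCP orientation; "ft_force": force on the tool from outside, world axes, zero at the start; "torque": the same for the moment, N m; "opening": opening from 0.0 (shut) to 1.0 (fully open); "grip_force": force on a finger pad.
Only numpy, scipy, OpenCV 4.12 (cv2) and the standard library are available. Lean on these libraries where they do the work, as an engineer would, in place of code of your own. Each camera call takes 0.05 s, during which the arm holds its last target. There are 200 camera calls.

### The job

Set up the bag sealer for the cheese bags: with a fingertip, flick the edge of the red heat thumbwheel round click by click until its yellow line stands straight up between the white pointers, and do the same with the blue cool thumbwheel beside it. Do not pinch the wheels; leave the sealing arm up, and leave the cheese, the twine and the jar where they stand.

Things in the scene. Friction and masses are not known exactly. Their poses are not given: they have to be found in the camera images.
- sealer: Grey bench impulse sealer, fixed, 200 x 400 mm, 85 mm high (its arm higher). Origin: centre of its underside. -x is the operator's front, z up, y along its length. At its -y end (y -200 to -65 mm) a control pod with a flat dark panel on top, 85 mm above the table; two thumbwheels stick 22 mm out of it. The rest is the sealing bar and arm.
- heat_wheel (a joint): Angle (rad) of the red-faced heat thumbwheel, nearer the pod's outer (-y) end; axle along the sealer's y. 0 = yellow line straight up, as wanted; positive = top of the rim gone towards the sealer's +x, away from the operator. A spring holds it at every click of 0.314 rad (20 to a turn). Found 2 to 4 clicks positive: draw its rim towards the operator. End stops at -4.5 and +6.5 clicks.
- heat_top (a point): Highest point of the heat wheel's rim, fixed on the sealer with the sealer's axes, 107.5 mm above the table, over the axle, mid-width; the white pointers lie below it on the panel at both sides. Rim: black rubber ribs, 61 mm diameter, 14 mm wide; a click is 9.6 mm of rim and takes about 1 N along it (more if pressed hard). A fingertip here moved along x turns it; let go, it snaps to the nearest click.
- heat_line (a point): Middle of the yellow line painted across the heat wheel's rim (and down both faces), 29.5 mm from the axle; turns with the wheel. Its z axis points out of the rim along the line: straight up when set.
- cool_wheel (a joint): Angle (rad) of the blue-faced cool thumbwheel, 60 mm from the heat wheel towards the sealing arm; same size, clicks and senses. 0 = yellow line straight up, as wanted. Found 1 to 3 clicks negative (line on the operator's side): push its rim away from the operator. End stops at -6.5 and +4.5 clicks.
- cool_top (a point): Highest point of the cool wheel's rim, as heat_top.
- cool_line (a point): Middle of the yellow line on the cool wheel's rim, as heat_line.
- sealing_arm (a joint): Sealing arm, hinged at the back of the sealer, held up by a spring at 0; grows to 0.40 rad as it is pressed down. Leave it up.
- press_handle (a point): Middle of the black press handle at the front edge of the raised sealing arm, a bar 18 mm thick and 140 mm long along the sealer's y, about 165 mm above the table and 110 to 250 mm from the cool wheel along y; the arm's sealing bar, lower, ends 60 mm from that wheel.
- cheese_center (a point): Centre of a small loose orange-yellow cheese, 100 mm across and 55 mm high, on the table in front of the pod; stays where it is.
- twine_center (a point): Centre of a loose cone of twine, 68 mm across at the foot and 100 mm high, beside the pod; stays where it is.
- jar_center (a point): Centre of a loose amber jar, 64 mm across and 85 mm high, in front of the sealing bar; stays where it is.

How it is judged:
By the outcome, as a careful person would: the job done as asked, in the order asked, and still so for the second after the job is handed in, with the robot touching nothing.
It also fails if it takes over 58 s, if anything falls off the work surface, if the arm or the gripper's body presses on something with over 40 N, if the wrist force passes 120 N, or if a joint passes its speed limit or range.

## Working session

There is one attempt and no reset: what is moved stays moved. The work goes in short steps, Python scripts to look and compute and a tool call to move; the robot and the scene stay as the last step left them, time stands still between calls to the robot, and variables do not carry over. Pictures are saved under pics/ and viewed, at most 10 in all, crops included, and the job is handed in when it is done.

Besides the shell and the picture viewer there is one more tool, called after "Emit:" as name([rows], argument=value, ...), one row to a line, values as JSON. send_rows: Moves the arm, as the interface text tells. Its arguments: {"type":"object","properties":{"commands":{"type":"array","items":{"type":"object","properties":{"x":{"type":"number","minimum":-1,"maximum":1},"y":{"type":"number","minimum":-1,"maximum":1},"z":{"type":"number","minimum":-1,"maximum":1},"ax":{"type":"number","minimum":-1,"maximum":1},"ay":{"type":"number","minimum":-1,"maximum":1},"az":{"type":"number","minimum":-1,"maximum":1}}}},"gripper":{"type":"number"}},"required":["commands"]}

```bash
mkdir -p pics
python3 - <<'E'
from bench import env
import cv2,numpy as np
np.set_printoptions(precision=4,suppress=True)
s=env.read_state();print(s)
for n in("scene","top"):
    cv2.imwrite(f"pics/{n}0.png",env.get_image(n)[:,:,::-1]);print(env.get_calibration(n))
print(env.get_calibration("wrist"))
E
```

```text
{'clock': 0.0, 'joint_positions': array([-1.2427,  0.7071, -0.0276,  1.4849,  0.022 ,  0.9509, -0.0755]), 'qd': array([ 0.001 , -0.0005,  0.0013, -0.001 ,  0.0007,  0.0004,  0.0004]), 'effort': array([ -0.0004, -88.3206,   1.2345, -23.6178,   0.0168,   0.0063,
        -0.    ]), 'eef_pos': array([0.2078, 0.5361, 0.4043]), 'eef_rot': array([-0.5775, -3.0879,  0.0016]), 'ft_force': array([0.5171, 0.4009, 0.7258]), 'torque': array([-0.0121, -0.0546,  0.0063]), 'grip_force': 0.0, 'opening': 1.0006584832817713}
{'fx': 489.0413420510855, 'fy': 489.0413420510855, 'cx': 334.2913245782386, 'cy': 201.46218655849788, 'view': array([[ 0.6171,  0.7868,  0.015 , -0.3481],
       [-0.6303,  0.4827,  0.608 ,  0.2612],
       [ 0.4711, -0.3847,  0.7938, -1.3107],
       [ 0.    ,  0.    ,  0.    ,  1.    ]])}
{'fx': 430.432529913255, 'fy': 430.432529913255, 'cx': 320.753693729824, 'cy': 194.34404094975554, 'view': array([[ 0.0002, -0.9999, -0.0131,  0.001 ],
       [ 0.9932, -0.0013,  0.1163, -0.5604],
       [-0.1163, -0.0131,  0.9931, -0.9507],
       [ 0.    ,  0.    ,  0.    ,  1.    ]])}
{'fx': 309.70691628693146, 'fy': 309.70691628693146, 'cx': 316.1030015886789, 'cy': 198.09524874133047, 'T_tool_cam': array([[ 0.0008,  0.9647,  0.2632,  0.0657],
       [ 1.    , -0.0008, -0.    ,  0.    ],
       [ 0.0002,  0.2632, -0.9647,  0.031 ],
       [ 0.    ,  0.    ,  0.    ,  1.    ]])}
```

View pics/scene0.png

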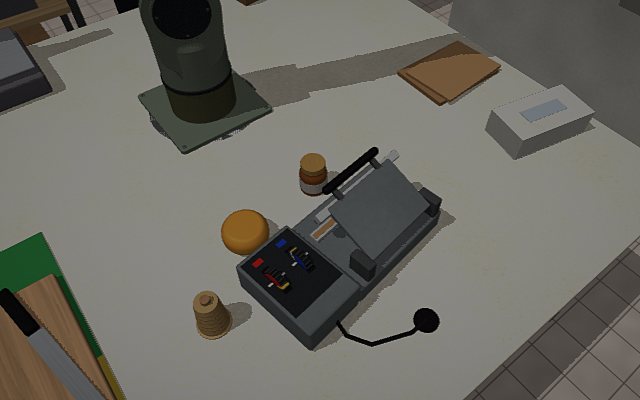

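View pics/top0.png

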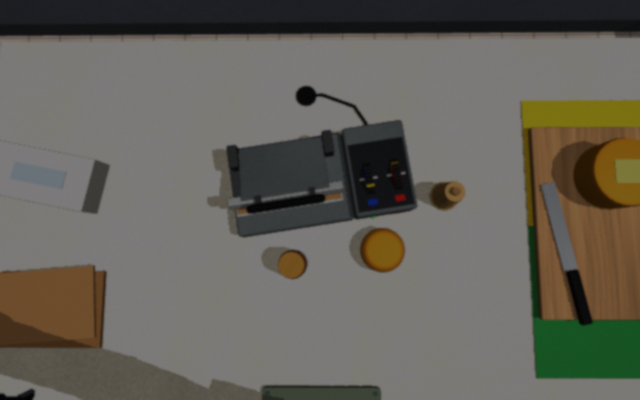

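The scene view shows the sealer with its pod, the wheels near (273,278) and (298,256). The top view puts them near (397,175) and (370,180). I'll enlarge both.

Run:
```python
import cv2,numpy as np
a=cv2.imread("pics/scene0.png")[220:320,230:350];b=cv2.imread("pics/top0.png")[115:225,335:425]
a=cv2.resize(a,None,fx=4,fy=4,interpolation=2);b=cv2.resize(b,(320,391),interpolation=2)
b=cv2.convertScaleAbs(b,alpha=1.6)
c=np.zeros((400,800,3),np.uint8);c[:400,:480]=a;c[:391,480:]=b
cv2.imwrite("pics/crop0.png",c)
```

```text
(no output)
```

View pics/crop0.png

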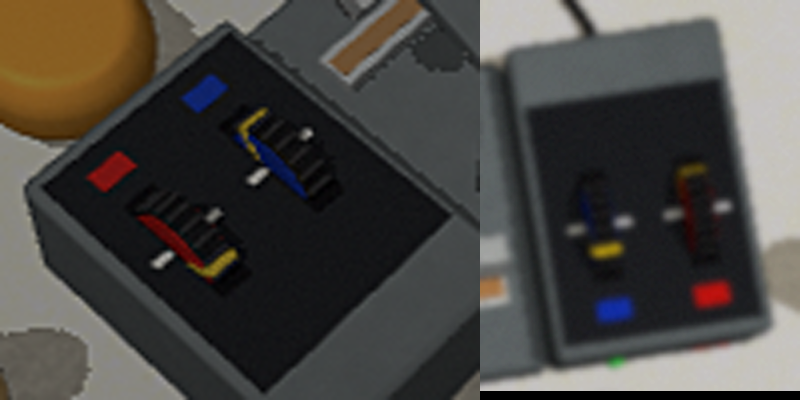

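Top crop: the heat pointers' midpoint is at (395.9,174.4), the cool one at (368.6,178.6). The yellow lines are at (394.3,162.5) for heat, gone away from the operator, and (370.2,185.6) for cool, on the operator's side. Next I'll compute positions and angles.

```bash
cat > h.py <<'E'
import numpy as np
from bench import env
np.set_printoptions(precision=4,suppress=True)
def ray(n,p):
    c=env.get_calibration(n);V=np.array(c["view"]);R=V[:3,:3]
    d=R.T@np.array([(p[0]-c["cx"])/c["fx"],-(p[1]-c["cy"])/c["fy"],-1]);return -R.T@V[:3,3],d
def atz(n,p,z):
    o,d=ray(n,p);return o+d*(z-o[2])/d[2]
def proj(n,P):
    c=env.get_calibration(n);V=np.array(c["view"]);q=V[:3,:3]@P+V[:3,3]
    return np.array([c["cx"]-c["fx"]*q[0]/q[2],c["cy"]+c["fy"]*q[1]/q[2]])
E
python3 - <<'E'
from h import *
H=[atz("top",(395.9,174.4),.085),atz("scene",(276.9,279.4),.085)]
C=[atz("top",(368.6,178.6),.085),atz("scene",(300.4,259),.085)]
print(H,C)
h=np.mean(H,0);c=np.mean(C,0)
u=(c-h);yaw=np.arctan2(u[1],u[0]);print("dist",np.linalg.norm(u),"yaw",yaw-np.pi/2)
ey=u/np.linalg.norm(u);ex=np.array([ey[1],-ey[0],0]);print(ex,ey)
for nm,b,r in(("heat",(H[0],H[1]),range(1,6)),("cool",(C[0],C[1]),range(-4,1))):
  for k in r:
    a=k*.314
    f=lambda b:b*[1,1,0]+ex*.0295*np.sin(a)+np.array([0,0,.077+.0295*np.cos(a)])
    print(nm,k,proj("top",f(b[0])),proj("scene",f(b[1])))
for n,p,z in(("cheese",(383,250),.055),("twine",(453,192),.1),("jar",(292,264),.085),("handleL",(250,209),.165),("handleR",(326,198),.165),("corner",(414,208),.085)):print(n,atz("top",p,z))
E
```

```text
[array([ 0.5976, -0.163 ,  0.085 ]), array([ 0.5988, -0.1629,  0.085 ])] [array([ 0.5885, -0.1038,  0.085 ]), array([ 0.5899, -0.1034,  0.085 ])]
dist 0.060032025255629354 yaw 0.15035335154079355
[0.9887 0.1498 0.    ] [-0.1498  0.9887  0.    ]
heat 1 [396.6838 168.6823] [279.476  277.1482]
heat 2 [395.7118 165.2765] [282.7689 281.0874]
heat 3 [394.7132 162.881 ] [285.4972 285.0552]
heat 4 [393.7906 161.718 ] [287.3783 288.6334]
heat 5 [393.034  161.8705] [288.2302 291.4569]
cool -4 [370.7638 191.2248] [290.1235 249.9188]
cool -3 [370.8369 188.8293] [291.4053 248.9327]
cool -2 [370.6503 185.4264] [293.617  249.1405]
cool -1 [370.2192 181.3579] [296.5573 250.551 ]
cool 0 [369.5871 177.0515] [299.9373 253.0436]
cheese [ 0.4346 -0.1363  0.055 ]
twine [ 0.5571 -0.2806  0.1   ]
jar [0.4054 0.061  0.085 ]
handleL [0.516  0.1384 0.165 ]
handleR [ 0.5376 -0.0114  0.165 ]
corner [ 0.5245 -0.2004  0.085 ]
```

Heat reads +3 clicks and cool −2, and both views agree. I'll shut the gripper and travel over the heat wheel, turning so the pad width lies along the sealer's x.

Emit:
send_rows([
  {"x":0.064,"y":-0.116,"az":0.033},
  {"x":0.064,"y":-0.116,"az":0.033},
  {"x":0.064,"y":-0.116,"az":0.033},
  {"x":0.064,"y":-0.116,"az":0.033},
  {"x":0.064,"y":-0.116,"az":0.033},
  {"x":0.064,"y":-0.116},
  {"x":0.064,"y":-0.116},
  {"x":0.064,"y":-0.116},
  {"x":0.064,"y":-0.116},
  {"x":0.064,"y":-0.116},
  {"x":0.064,"y":-0.116},
  {"x":0.064,"y":-0.116},
], gripper=0)

```text
invalid input at $.commands[0]: expected keys x, y, z, ax, ay, az
```

Emit:
send_rows([
  {"x":0.064,"y":-0.116},
  {"x":0.064,"y":-0.116},
  {"x":0.064,"y":-0.116},
  {"x":0.064,"y":-0.116},
  {"x":0.064,"y":-0.116},
  {"x":0.064,"y":-0.116},
  {"x":0.064,"y":-0.116},
  {"x":0.064,"y":-0.116},
  {"x":0.064,"y":-0.116},
  {"x":0.064,"y":-0.116},
  {"x":0.064,"y":-0.116},
  {"x":0.064,"y":-0.116},
])

```text
invalid input at $.commands[0]: expected keys x, y, z, ax, ay, az
```

All six keys are required in every row.

Emit:
send_rows([
  {"x":0.064,"y":-0.116,"z":0,"ax":0,"ay":0,"az":0.033},
  {"x":0.064,"y":-0.116,"z":0,"ax":0,"ay":0,"az":0.033},
  {"x":0.064,"y":-0.116,"z":0,"ax":0,"ay":0,"az":0.033},
  {"x":0.064,"y":-0.116,"z":0,"ax":0,"ay":0,"az":0.033},
  {"x":0.064,"y":-0.116,"z":0,"ax":0,"ay":0,"az":0.033},
  {"x":0.064,"y":-0.116,"z":0,"ax":0,"ay":0,"az":0},
  {"x":0.064,"y":-0.116,"z":0,"ax":0,"ay":0,"az":0},
  {"x":0.064,"y":-0.116,"z":0,"ax":0,"ay":0,"az":0},
  {"x":0.064,"y":-0.116,"z":0,"ax":0,"ay":0,"az":0},
  {"x":0.064,"y":-0.116,"z":0,"ax":0,"ay":0,"az":0},
  {"x":0.064,"y":-0.116,"z":0,"ax":0,"ay":0,"az":0},
  {"x":0.064,"y":-0.116,"z":0,"ax":0,"ay":0,"az":0},
], gripper=0)

```text
clock: 1.1
eef_pos: [0.4003, 0.1866, 0.4046]
eef_rot: [0.233, -3.133, 0.0]
ft_force: [1.1, -0.6, -0.9]
opening: -0.001
grip_force: 0.0
```

Emit:
send_rows([
  {"x":0.064,"y":-0.116,"z":0,"ax":0,"ay":0,"az":0},
  {"x":0.064,"y":-0.116,"z":0,"ax":0,"ay":0,"az":0},
  {"x":0.064,"y":-0.116,"z":0,"ax":0,"ay":0,"az":0},
  {"x":0.064,"y":-0.116,"z":0,"ax":0,"ay":0,"az":0},
  {"x":0.064,"y":-0.116,"z":0,"ax":0,"ay":0,"az":0},
  {"x":0.064,"y":-0.116,"z":0,"ax":0,"ay":0,"az":0},
  {"x":0.064,"y":-0.116,"z":0,"ax":0,"ay":0,"az":0},
  {"x":0.064,"y":-0.116,"z":0,"ax":0,"ay":0,"az":0},
  {"x":0.064,"y":-0.116,"z":0,"ax":0,"ay":0,"az":0},
  {"x":0.064,"y":-0.116,"z":0,"ax":0,"ay":0,"az":0},
  {"x":0.064,"y":-0.116,"z":0,"ax":0,"ay":0,"az":0},
  {"x":0,"y":0,"z":0,"ax":0,"ay":0,"az":0},
])

```text
clock: 2.1
eef_pos: [0.5769, -0.1366, 0.4036]
eef_rot: [0.224, -3.133, 0.004]
ft_force: [-0.7, -0.8, -2.0]
opening: -0.0
grip_force: 0.0
```

Emit:
send_rows([
  {"x":0.039,"y":-0.034,"z":-0.1,"ax":0,"ay":0,"az":0},
  {"x":0.039,"y":-0.034,"z":-0.1,"ax":0,"ay":0,"az":0},
  {"x":0.039,"y":-0.034,"z":-0.1,"ax":0,"ay":0,"az":0},
  {"x":0,"y":0,"z":-0.08,"ax":0,"ay":0,"az":0},
  {"x":0,"y":0,"z":-0.04,"ax":0,"ay":0,"az":0},
  {"x":0,"y":0,"z":0,"ax":0,"ay":0,"az":0},
  {"x":0,"y":0,"z":0,"ax":0,"ay":0,"az":0},
])

```text
clock: 2.68
eef_pos: [0.6051, -0.1561, 0.3002]
eef_rot: [-0.234, 3.133, 0.0]
ft_force: [0.2, -0.1, 0.3]
opening: 0.002
grip_force: 0.0
```

Run:
```python
from h import *
import cv2
s=env.read_state();print(s["eef_pos"],s["eef_rot"],s["ft_force"])
w=env.get_image("wrist")[:,:,::-1];a=env.get_image("scene")[220:320,230:350,::-1]
c=np.zeros((560,640,3),np.uint8);c[:400]=w;c[400:,:192]=cv2.resize(a,(192,160))
c[:400]=cv2.convertScaleAbs(w,alpha=1.4);cv2.imwrite("pics/w1.png",c)
```

```text
[ 0.6051 -0.1561  0.3002] [-0.2336  3.1328  0.    ] [ 0.1586 -0.1134  0.2897]
```

View pics/w1.png

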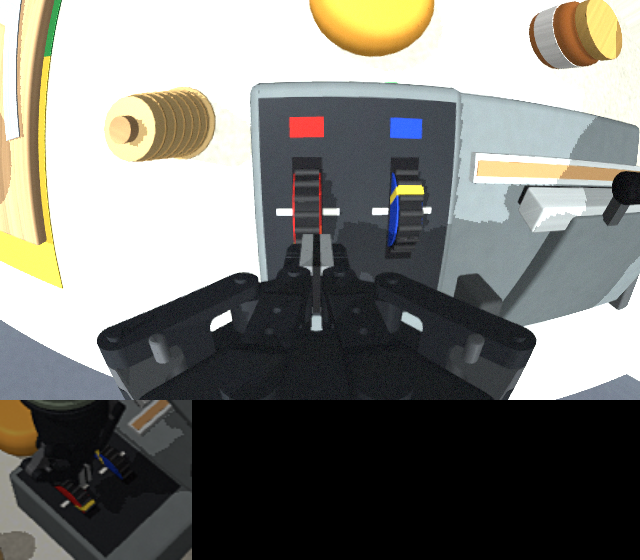

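The wrist view shows both wheels clearly: heat at (308,210) with the tip at (316,240), so it is about 6 mm off in y. I'll shift it and come down to just above the rim.

Emit:
send_rows([
  {"x":0,"y":-0.026,"z":0,"ax":0,"ay":0,"az":0},
  {"x":0,"y":0,"z":-0.04,"ax":0,"ay":0,"az":0},
  {"x":0,"y":0,"z":-0.028,"ax":0,"ay":0,"az":0},
  {"x":0,"y":0,"z":0,"ax":0,"ay":0,"az":0},
  {"x":0,"y":0,"z":0,"ax":0,"ay":0,"az":0},
])

```text
clock: 3.2
eef_pos: [0.605, -0.1628, 0.2821]
eef_rot: [0.233, -3.132, -0.0]
ft_force: [1.1, -0.0, 0.6]
opening: -0.002
grip_force: 0.0
```

Emit:
send_rows([
  {"x":0,"y":0,"z":-0.006,"ax":0,"ay":0,"az":0},
  {"x":0,"y":0,"z":0,"ax":0,"ay":0,"az":0},
])

```text
clock: 3.37
eef_pos: [0.6051, -0.1628, 0.2811]
eef_rot: [-0.233, 3.133, -0.0]
ft_force: [0.2, 0.0, -0.1]
opening: 0.001
grip_force: 0.0
```

Emit:
send_rows([
  {"x":0,"y":0,"z":-0.004,"ax":0,"ay":0,"az":0},
  {"x":0,"y":0,"z":0,"ax":0,"ay":0,"az":0},
])

```text
clock: 3.53
eef_pos: [0.6052, -0.1628, 0.2805]
eef_rot: [-0.233, 3.132, -0.0]
ft_force: [0.7, 0.1, 4.1]
opening: 0.0
grip_force: 1.8
```

Contact at about 4 N. First stroke: one click toward the operator.

Emit:
send_rows([
  {"x":-0.0095,"y":-0.0014,"z":0,"ax":0,"ay":0,"az":0},
  {"x":-0.0095,"y":-0.0014,"z":0,"ax":0,"ay":0,"az":0},
  {"x":-0.0095,"y":-0.0014,"z":0,"ax":0,"ay":0,"az":0},
  {"x":-0.0095,"y":-0.0014,"z":0,"ax":0,"ay":0,"az":0},
  {"x":0,"y":0,"z":0,"ax":0,"ay":0,"az":0},
])

```text
clock: 3.95
eef_pos: [0.5954, -0.1644, 0.2805]
eef_rot: [-0.233, 3.132, -0.0]
ft_force: [0.7, 0.6, 5.1]
opening: -0.002
grip_force: 2.3
```

```bash
cat >> h.py <<'E'
import cv2
def wcrop(name):
    print(env.read_state()["ft_force"])
    w=env.get_image("wrist")[80:300,230:480,::-1]
    cv2.imwrite(name,cv2.resize(cv2.convertScaleAbs(w,alpha=1.3),None,fx=2,fy=2,interpolation=2))
E
python3 -c "
from h import *
wcrop('pics/w2.png')"
```

```text
[0.7068 0.607  5.0656]
```

View pics/w2.png

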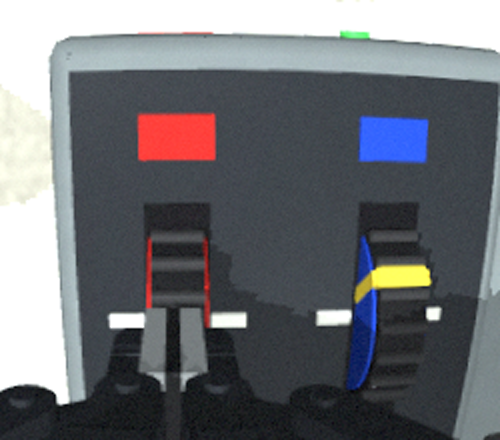

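The tip sits centred on the heat rim at about (175,320), but the yellow line is hidden behind it. I'll read the line from the scene camera with a colour mask.

```bash
cat >> h.py <<'E'
def yel():
    im=env.get_image("scene");h=cv2.cvtColor(im,cv2.COLOR_RGB2HSV)
    m=((h[...,0]>20)&(h[...,0]<34)&(h[...,1]>130)&(h[...,2]>60)).astype(np.uint8)
    m[:243]=0;m[300:]=0;m[:,:262]=0;m[:,312:]=0
    n,_,st,c=cv2.connectedComponentsWithStats(m)
    for i in range(1,n):
        if st[i,4]>2:print("yellow",c[i],st[i,4])
E
python3 -c "
from h import *
env.get_image=lambda n,g=env.get_image:cv2.imread('pics/scene0.png')[:,:,::-1]
yel()"
python3 -c "
from h import *
yel()"
```

```text
yellow [292.4375 250.    ] 16
yellow [292.3333 256.6667] 3
yellow [284.2188 285.5312] 32
yellow [292.4118 250.1765] 17
yellow [292.8 257.4] 5
yellow [281.25  281.625] 32
```

The line moved (−3.0, −3.9) px, which is exactly one click, from +3 to +2. I'll lift, go back and take the second stroke.

Emit:
send_rows([
  {"x":0,"y":0,"z":0.024,"ax":0,"ay":0,"az":0},
  {"x":0.038,"y":0.0056,"z":0,"ax":0,"ay":0,"az":0},
  {"x":0,"y":0,"z":0,"ax":0,"ay":0,"az":0},
  {"x":0,"y":0,"z":-0.018,"ax":0,"ay":0,"az":0},
  {"x":0,"y":0,"z":-0.006,"ax":0,"ay":0,"az":0},
  {"x":0,"y":0,"z":0,"ax":0,"ay":0,"az":0},
  {"x":-0.0095,"y":-0.0014,"z":0,"ax":0,"ay":0,"az":0},
  {"x":-0.0095,"y":-0.0014,"z":0,"ax":0,"ay":0,"az":0},
  {"x":-0.0095,"y":-0.0014,"z":0,"ax":0,"ay":0,"az":0},
  {"x":-0.0095,"y":-0.0014,"z":0,"ax":0,"ay":0,"az":0},
  {"x":0,"y":0,"z":0,"ax":0,"ay":0,"az":0},
  {"x":0,"y":0,"z":0.024,"ax":0,"ay":0,"az":0},
])

```text
clock: 5.05
eef_pos: [0.595, -0.1643, 0.2854]
eef_rot: [0.233, -3.131, -0.0]
ft_force: [-0.6, 0.0, -0.2]
opening: 0.002
grip_force: 0.0
```

```bash
python3 -c "
from h import *
yel()"
```

```text
yellow [292.4118 250.0588] 17
yellow [292.8 257.4] 5
yellow [278.0571 278.1714] 35
```

That's +1, lying along the predicted path. Third stroke, then I'll clear the tip well behind the wheels for a look.

Emit:
send_rows([
  {"x":0.038,"y":0.0056,"z":0,"ax":0,"ay":0,"az":0},
  {"x":0,"y":0,"z":0,"ax":0,"ay":0,"az":0},
  {"x":0,"y":0,"z":-0.018,"ax":0,"ay":0,"az":0},
  {"x":0,"y":0,"z":-0.006,"ax":0,"ay":0,"az":0},
  {"x":0,"y":0,"z":0,"ax":0,"ay":0,"az":0},
  {"x":-0.0095,"y":-0.0014,"z":0,"ax":0,"ay":0,"az":0},
  {"x":-0.0095,"y":-0.0014,"z":0,"ax":0,"ay":0,"az":0},
  {"x":-0.0095,"y":-0.0014,"z":0,"ax":0,"ay":0,"az":0},
  {"x":-0.0095,"y":-0.0014,"z":0,"ax":0,"ay":0,"az":0},
  {"x":0,"y":0,"z":0,"ax":0,"ay":0,"az":0},
  {"x":0,"y":0,"z":0.03,"ax":0,"ay":0,"az":0},
  {"x":0,"y":0,"z":0.06,"ax":0,"ay":0,"az":0},
])

```text
clock: 6.1
eef_pos: [0.5949, -0.1643, 0.3017]
eef_rot: [0.233, -3.13, -0.001]
ft_force: [0.1, 0.9, 0.6]
opening: 0.001
grip_force: 0.0
```

Emit:
send_rows([
  {"x":0.05,"y":0.12,"z":0,"ax":0,"ay":0,"az":0},
  {"x":0.05,"y":0.116,"z":0,"ax":0,"ay":0,"az":0},
  {"x":0,"y":0,"z":0,"ax":0,"ay":0,"az":0},
  {"x":0,"y":0,"z":0,"ax":0,"ay":0,"az":0},
])

```text
clock: 6.43
eef_pos: [0.6207, -0.1037, 0.3026]
eef_rot: [0.237, -3.132, -0.001]
ft_force: [-0.6, -0.9, -0.6]
opening: -0.0
grip_force: 0.0
```

```bash
python3 -c "
from h import *
yel()
wcrop('pics/w3.png')"
```

```text
yellow [275.375  274.1875] 32
yellow [272.75 281.  ] 4
[0.3167 0.0172 0.5118]
```

View pics/w3.png

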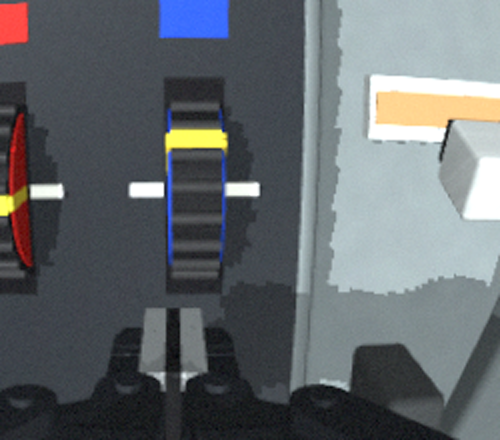

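The heat line now lies at its pointers (scene track at 0). The cool line at (196,140) is 2 clicks toward the operator. I'll go to 7 mm on the operator's side of cool top, press, and push one click away.

Emit:
send_rows([
  {"x":-0.078,"y":-0.002,"z":0,"ax":0,"ay":0,"az":0},
  {"x":-0.078,"y":-0.002,"z":0,"ax":0,"ay":0,"az":0},
  {"x":0,"y":0,"z":-0.06,"ax":0,"ay":0,"az":0},
  {"x":0,"y":0,"z":-0.02,"ax":0,"ay":0,"az":0},
  {"x":0,"y":0,"z":-0.01,"ax":0,"ay":0,"az":0},
  {"x":0,"y":0,"z":0,"ax":0,"ay":0,"az":0},
])

```text
clock: 7.03
eef_pos: [0.5818, -0.107, 0.2805]
eef_rot: [-0.232, 3.133, -0.001]
ft_force: [-0.9, -2.1, 6.3]
opening: -0.001
grip_force: 3.2
```

Emit:
send_rows([
  {"x":0.0095,"y":0.0014,"z":0,"ax":0,"ay":0,"az":0},
  {"x":0.0095,"y":0.0014,"z":0,"ax":0,"ay":0,"az":0},
  {"x":0.0095,"y":0.0014,"z":0,"ax":0,"ay":0,"az":0},
  {"x":0.0095,"y":0.0014,"z":0,"ax":0,"ay":0,"az":0},
  {"x":0,"y":0,"z":0,"ax":0,"ay":0,"az":0},
  {"x":0,"y":0,"z":0.024,"ax":0,"ay":0,"az":0},
  {"x":0,"y":0,"z":0,"ax":0,"ay":0,"az":0},
])

```text
clock: 7.62
eef_pos: [0.5913, -0.105, 0.287]
eef_rot: [-0.233, 3.132, -0.0]
ft_force: [1.2, -0.5, 0.9]
opening: -0.003
grip_force: 0.0
```

```bash
python3 -c "
from h import *
yel()
wcrop('pics/w4.png')"
```

```text
yellow [293.6667 255.3333] 6
yellow [275.375  274.1875] 32
yellow [272.75 281.  ] 4
[-0.3326  0.4712 -0.0295]
```

View pics/w4.png

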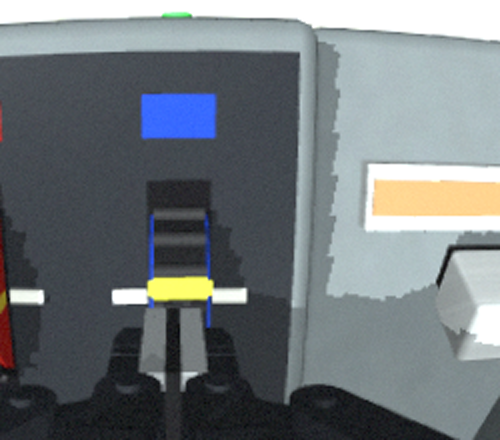

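The cool line moved one click, from −2 to −1, and stands just in front of the tip. One more stroke, then I'll retreat for a look.

Emit:
send_rows([
  {"x":-0.038,"y":-0.0036,"z":0,"ax":0,"ay":0,"az":0},
  {"x":0,"y":0,"z":0,"ax":0,"ay":0,"az":0},
  {"x":0,"y":0,"z":-0.018,"ax":0,"ay":0,"az":0},
  {"x":0,"y":0,"z":-0.006,"ax":0,"ay":0,"az":0},
  {"x":0,"y":0,"z":0,"ax":0,"ay":0,"az":0},
  {"x":0.0095,"y":0.0014,"z":0,"ax":0,"ay":0,"az":0},
  {"x":0.0095,"y":0.0014,"z":0,"ax":0,"ay":0,"az":0},
  {"x":0.0095,"y":0.0014,"z":0,"ax":0,"ay":0,"az":0},
  {"x":0.0095,"y":0.0014,"z":0,"ax":0,"ay":0,"az":0},
  {"x":0,"y":0,"z":0,"ax":0,"ay":0,"az":0},
  {"x":0,"y":0,"z":0.03,"ax":0,"ay":0,"az":0},
  {"x":0,"y":0,"z":0.1,"ax":0,"ay":0,"az":0},
])

```text
clock: 8.72
eef_pos: [0.5908, -0.1042, 0.3104]
eef_rot: [0.233, -3.128, -0.002]
ft_force: [-0.7, -0.1, -0.7]
opening: -0.0
grip_force: 0.0
```

Emit:
send_rows([
  {"x":0,"y":-0.06,"z":0.14,"ax":0,"ay":0,"az":0},
  {"x":0.08,"y":-0.06,"z":0.12,"ax":0,"ay":0,"az":0},
  {"x":0.08,"y":0,"z":0.12,"ax":0,"ay":0,"az":0},
  {"x":0.04,"y":0,"z":0,"ax":0,"ay":0,"az":0},
  {"x":0,"y":0,"z":0,"ax":0,"ay":0,"az":0},
  {"x":0,"y":0,"z":0,"ax":0,"ay":0,"az":0},
])

```text
clock: 9.22
eef_pos: [0.6411, -0.1342, 0.4071]
eef_rot: [0.234, -3.132, -0.0]
ft_force: [-1.0, 0.6, -0.8]
opening: -0.001
grip_force: 0.0
```

Run:
```python
from h import *
yel()
s=env.read_state();print(s["ft_force"])
w=env.get_image("wrist")[80:300,200:440,::-1]
a=env.get_image("scene")[140:360,180:380,::-1]
c=np.zeros((440,780,3),np.uint8);c[:,:400]=cv2.resize(a,(400,440),interpolation=2);c[:418,400:]=0
c[:348,400:]=cv2.resize(w,(380,348),interpolation=2);cv2.imwrite("pics/f.png",c)
from scipy.spatial.transform import Rotation as Ro
k=env.get_calibration("wrist");R=Ro.from_rotvec(s["eef_rot"]).as_matrix();T=k["T_tool_cam"]
def wp(P):
    q=R.T@(P-s["eef_pos"]);q=T[:3,:3].T@(q-T[:3,3]);v=np.array([q[0],-q[1]]);r=np.linalg.norm(v)
    p=np.array([k["cx"],k["cy"]])+v/r*np.arctan2(r,-q[2])*k["fx"];return (p-[200,80])*1.582+[400,0]
ex=np.array([.9887,.1498,0])
for n,b in(("heat",[.5982,-.163,0]),("cool",[.5892,-.1036,0])):
  print(n,"mark mid",wp(np.array(b)+[0,0,.085]),*[(j,wp(np.array(b)+ex*.0305*np.sin(j*.314)+[0,0,.077+.0305*np.cos(j*.314)])) for j in(-1,0,1)])
```

```text
yellow [298.697  254.5152] 33
yellow [275.375  274.1875] 32
yellow [272.75 281.  ] 4
[ 0.2751  0.0756 -0.1528]
heat mark mid [546.9775  89.6968] (-1, array([543.9805,  75.2469])) (0, array([543.9493,  92.4383])) (1, array([544.3799, 109.154 ]))
cool mark mid [648.0842  89.9924] (-1, array([653.2695,  75.6632])) (0, array([653.3607,  92.7793])) (1, array([652.648 , 109.4138]))
```

View pics/f.png

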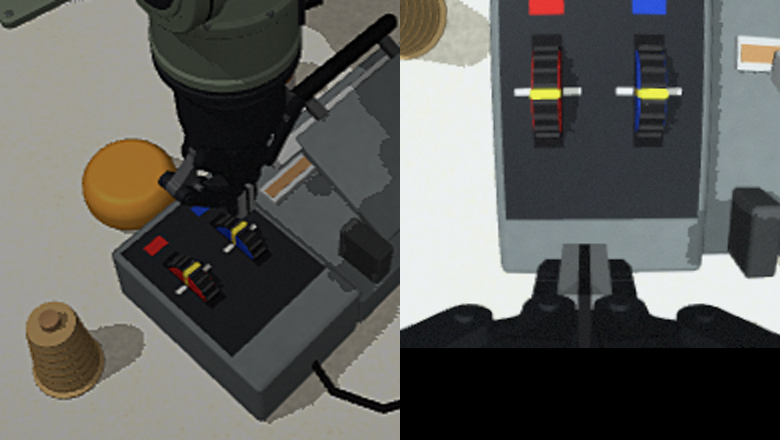

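Both yellow lines, at (546,94) and (653,93), stand between their pointers and match the predicted 0-click rows (92 and 93). The robot is clear, and nothing else moved in view. Handing in.

```bash
python3 -c "
from bench import env
print(env.close_job())"
```

```text
the job is handed in; nothing more can be done
None
```

The job is handed in: I flicked the heat wheel three clicks toward the operator and then the cool wheel two clicks away, and the last picture shows both yellow lines straight up between their pointers, with the robot clear and nothing else touched.

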